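# Sort two sleeves on the gauge-pin carrier and hold it up level

## Robot

A 6-joint arm with a two-finger parallel gripper is mounted at the origin on the work surface. World frame = base frame: x ahead of the robot, y to its left, z up, the work surface at z = 0. Lengths are in m, angles in rad, forces in N, time in s.
With the tool pointing down it reaches from about 0.35 to 0.85 m from the base axis. Payload 8.1 kg.
Tool frame: the origin (TCP) lies at the very end of the fingers, on their centre line; the grasp point (between the pads) lies 19 mm behind it; z points along the fingers, y is the line along which they close (so a half turn about z gives the same grasp; the last joint's range is limited). The gripper opens to 93 mm and grips with 3 to 60 N. Pads are 15 mm wide; open, the fingers measure 128 mm over their backs; the gripper's body (75 mm by 188 mm) begins 65 mm behind the grasp point.
Start: joints at [-1.41, 0.13, 1.488, -0, 1.523, -0.085], TCP at [0.146, -0.582, 0.219] pointing down, gripper open.
Joint ranges: [-2.96, 2.96], [-0.89, 2.26], [0.02, 2.5], [-1.34, 4.48], [0, 2.73], [-2.66, 2.66]. Speed limits (rad/s): [2.39, 2.39, 2.79, 3.14, 3.14, 3.14].

## Interface

Orientations are given as a rotation vector (axis times angle).
In Python, from plant import robot, imaging gives the robot as it stands.
- The arm moves only by the tool jog_arm, never from a script. Its argument "rows" is a list of rows, each a list of 2 entries, a list of its own where there are three numbers: the shift along the tool's x, y, z each as a share of 0.2 m, from -1 to 1, then the turn, a rotation vector about the tool's x, y, z each as a share of pi/2 rad, from -1 to 1. A call has 1 to 5 rows; each row is the pose to reach, as a shift and turn from the pose commanded when the call began, along the tool's axes at that moment; what a row does not reach only later rows make up. A row lasts 1/10 s, in which the tool goes at most 50 mm and 8.59 degrees, less where a joint would pass 70% of its speed; a pose out of reach is approached as far as the arm can. A call with a number of a shift or a turn outside -1 to 1 is refused whole. A call with a gripper value outside its range is refused whole. "hand" is the closure, from -1 (fully open) to 1 (shut), set as the call begins (left out, the last holds). The fingers move at their own pace and stop on an object; "squeeze" is the grip in N (left out, the last holds). Time passes only in rows, so rows that repeat a pose let the fingers close. It gives the time, the measured TCP pose, the force, the opening and the grip force at its end, in the units of the state.
- robot.read_state(): the state, without advancing time (a new reading comes with each control period).
- imaging.read_camera(name): name is "scene" or "top" or "wrist"; returns a dict with "frame" (420x560x3 uint8, red, green, blue), "vertical_fov" (degrees; the focal length in pixels is half the picture's height over the tangent of half this angle, whatever the lens; pixels are square), "cx", "cy" (the principal point, pixels), "k1" (the pictures are not rectified: a ray, as slopes to the right and down, at radius r is drawn at 1 + k1 r^2 times it, then the intrinsics apply), "R" (3x3) and "t" (3): a world point X has camera coordinates R X + t. Camera axes: x right, y down, z forward; pixel columns grow to the right and rows downward; lengths in m; the calibration is good to about 2 mm. A picture is of the moment at which its call begins. There is no depth.
- robot.close_job(): hands the job in; it is judged then, once.
The state is a dict: "t": time; "q": joint angles; "dq": joint speeds; "joint_torque": joint torques, N m; "tool_pos": TCP position; "orientation": TCP orientation; "force": force on the tool from outside, world axes, zero at the start; "wrist_torque": the same for the moment, N m; "opening": finger opening in m; "gripper_force": force on a finger pad.
Only numpy, scipy, OpenCV 4.12 (cv2) and the standard library are available. Lean on these libraries where they do the work, as an engineer would, in place of code of your own. Each camera call takes 0.05 s, during which the arm holds its last target. There are 200 camera calls.

## Task

Find which of the two steel sleeves slides all the way down over the gauge pin of the carrier and leave it there; stand the other upright in the carrier's shallow square reject well, and let go of both while the carrier stands on the bench. Then lift the carrier by its black bar handle and hold it level and still, about 12 cm above the bench, with both sleeves still in their places; finish while holding it. Do not disturb the dial gauge, the calculator or the brass adaptor.

Things in the scene. Friction and masses are not known exactly. Their poses are not given: they have to be found in the camera images.
- carrier: The sorting carrier, loose on the bench, about 0.5 kg: an aluminium base plate 90 mm (its x) by 230 mm (its y), 8 mm thick, with an upright steel gauge pin near its +y end, a shallow square reject well near its -y end, and a bridge handle across the middle between them, with a small round level vial beside it. It may stand at any yaw. Origin: centre of the plate's underside; z up.
- pin_foot (a point): Centre of the gauge pin's foot, on the plate's upper face: 80 mm from the carrier's origin along its +y, 8 mm up. The pin is 16 mm in diameter and 36 mm tall above the plate; its top 6 mm taper to 6 mm diameter. A sleeve that fits comes to rest on the plate, its origin at this point, hiding the pin.
- well_floor (a point): Centre of the reject well's floor, which is the plate's upper face: 80 mm from the carrier's origin along its -y, 8 mm up. The well is 58 mm square inside; its plastic rim is 3 mm thick and 12 mm high above the plate.
- handle_mid (a point): Middle of the carrier's handle bar: a black straight bar lying along the carrier's x, 66 mm long between two 10 mm posts, 14 mm thick (along the carrier's y, the way to pinch it from above) and 18 mm high; this point is its centre, 98 mm above the carrier's underside (top of the bar at 107 mm). The laden carrier balances about this point, total 0.7 to 0.95 kg.
- sleeve_1: One of two steel sleeves alike outside: a tube 30 mm in outside diameter, 45 mm tall, 0.15 kg, standing on the bench. Origin: centre of its lower end; z along its axis, up. One of the two is bored 18.5 mm and passes over the gauge pin, the other only 13 mm and stops on the pin's tapered tip, lower end about 33 mm above the plate. Which is which must be tried or seen.
- sleeve_2: One of two steel sleeves alike outside: a tube 30 mm in outside diameter, 45 mm tall, 0.15 kg, standing on the bench. Origin: centre of its lower end; z along its axis, up. One of the two is bored 18.5 mm and passes over the gauge pin, the other only 13 mm and stops on the pin's tapered tip, lower end about 33 mm above the plate. Which is which must be tried or seen.
- dial_gauge: Bystander: a black round pressure gauge lying on its back, dial up, 100 mm across, 42 mm high, with a brass stem pointing along its +x to 83 mm from its centre. Origin: centre of its underside.
- calculator: Bystander: a flat grey desk calculator, 75 by 140 mm, about 19 mm high with its keys. Origin: centre of its underside; long side along its y.
- adaptor: Bystander: a small brass adaptor fitting standing upright, 33 mm across, 48 mm tall. Origin: centre of its underside.
Not all that is in view belongs to the job. What is shaped like the sleeve_1 but blue is not meant. What is shaped like the sleeve_2 but red is not meant.

How it is judged:
By the outcome, as a careful person would: the job done as asked, in the order asked, and still so for the second after the job is handed in, while the arm keeps its last pose, push and grip.
It also fails if it takes over 72 s, if anything falls off the work surface, if the arm or the gripper's body presses on something with over 40 N, if the wrist force passes 120 N, or if a joint passes its speed limit or range.

## Working session

There is one attempt and no reset: what is moved stays moved. The work goes in short steps, Python scripts to look and compute and a tool call to move; the robot and the scene stay as the last step left them, time stands still between calls to the robot, and variables do not carry over. Pictures are saved under pics/ and viewed, at most 10 in all, crops included, and the job is handed in when it is done.

Besides the shell and the picture viewer there is one more tool, called after "Call:" by a JSON object that holds its "method" and its "body". jog_arm: Moves the arm, as the interface text tells. Its arguments: {"type":"object","properties":{"rows":{"type":"array"},"hand":{"type":"number"},"squeeze":{"type":"number"}},"required":["rows"]}

```bash
mkdir -p pics
cat > h.py <<'E'
import numpy as np, cv2
from plant import robot, imaging
from scipy.spatial.transform import Rotation as Rn
def cam(n):
    c=imaging.read_camera(n); return c
def K(c):
    f=c["frame"].shape[0]/2/np.tan(np.radians(c["vertical_fov"])/2); return f
def ray(c,u,v):
    f=K(c); d=np.array([(u-c["cx"])/f,(v-c["cy"])/f]); s=d.copy()
    for _ in range(20): s=d/(1+c["k1"]*(s@s))
    R=np.array(c["R"]);t=np.array(c["t"]); return -R.T@t, R.T@np.array([s[0],s[1],1])
def onz(c,u,v,z):
    o,d=ray(c,u,v); return o+d*(z-o[2])/d[2]
def proj(c,X):
    p=np.array(c["R"])@np.array(X)+np.array(c["t"]); s=p[:2]/p[2]; s=s*(1+c["k1"]*(s@s)); f=K(c)
    return f*s+[c["cx"],c["cy"]]
def save(c,name): cv2.imwrite("pics/"+name,cv2.cvtColor(c["frame"],cv2.COLOR_RGB2BGR))
E
python3 - <<'E'
from h import *
import pickle
for n in ("top","scene"):
    c=cam(n); save(c,n+"0.png"); pickle.dump(c,open(n+"0.pkl","wb")); print(n,K(c),c["k1"],-np.array(c["R"]).T@np.array(c["t"]))
s=robot.read_state(); print(s["t"],s["tool_pos"],s["orientation"],s["opening"])
E
```

```text
top 517.6024371452525 -0.05309865352327843 [ 4.95892595e-01 -5.53316853e-04  1.36836252e+00]
scene 435.28466361054166 -0.0992718561941283 [1.10875344 0.77105299 0.85047031]
0.1 [ 0.14591433 -0.58146433  0.21769836] [-3.11626124e+00 -3.84891888e-01  8.61919101e-05] 0.0928906913843515
```

View pics/top0.png

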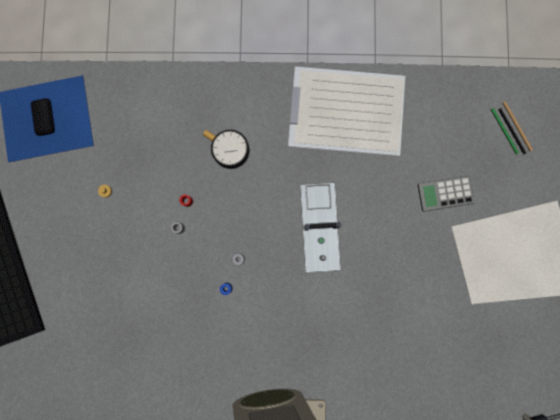

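View pics/scene0.png

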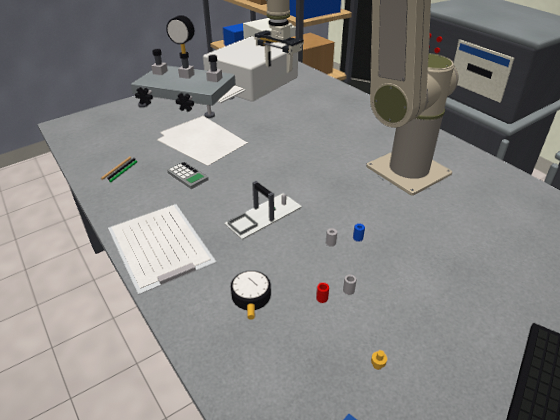

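The top view shows grey sleeves near (177,228) and (238,259). The carrier is at about (320,227), with its well at the upper end (318,197) and its pin at (323,258). Red and blue decoys are at (186,201) and (226,289), and the adaptor is at (105,191). The scene view agrees.

Run:
```python
from h import *
import pickle
c=pickle.load(open("top0.pkl","rb")); im=c["frame"]
cr=im[175:295,160:360]; cv2.imwrite("pics/crop0.png",cv2.cvtColor(cv2.resize(cr,None,fx=4,fy=4,interpolation=cv2.INTER_CUBIC),cv2.COLOR_RGB2BGR))
g=im.astype(int); br=g.min(2)
# plate
m=(br>150).astype(np.uint8); m[:, :295]=0; m[:,350:]=0; m[:178]=0; m[280:]=0
m=cv2.morphologyEx(m,cv2.MORPH_CLOSE,np.ones((9,9)))
ct=max(cv2.findContours(m,0,1)[0],key=cv2.contourArea); r=cv2.minAreaRect(ct); b=cv2.boxPoints(r); print(r)
P=np.array([onz(c,*p,0.008) for p in b]); print(P.round(4), P.mean(0).round(4), [np.linalg.norm(P[i]-P[(i+1)%4]).round(4) for i in range(4)])
# sleeves: outer top ring at z=.045
bg=np.median(br[225:300,190:215]); print("bg",bg)
for u,v in ((177,228),(238,259)):
    w=br[v-12:v+13,u-12:u+13]; print(w[4:21,4:21])
print([onz(c,u,v,.045).round(4) for u,v in ((177,228),(238,259))])
# dark handle
mk=(br<70).astype(np.uint8); mk[:,:295]=0; mk[:,350:]=0; mk[:215]=0; mk[236:]=0
ct=max(cv2.findContours(mk,0,1)[0],key=cv2.contourArea); r=cv2.minAreaRect(ct); print(r, onz(c,*r[0],.107))
```

```text
((319.947509765625, 227.1595458984375), (87.01770782470703, 34.55757141113281), 86.42366790771484)
[[ 0.6658 -0.0374  0.008 ]
 [ 0.6729 -0.1286  0.008 ]
 [ 0.4445 -0.1445  0.008 ]
 [ 0.4376 -0.0544  0.008 ]] [ 0.5552 -0.0912  0.008 ] [np.float64(0.0915), np.float64(0.2289), np.float64(0.0903), np.float64(0.2288)]
bg 113.0
[[114 115 114 117 117 116 117 114 115 117 119 119 116 114 115 115 117]
 [115 117 118 117 119 117 116 109 108 116 115 113 114 112 114 116 114]
 [116 115 119 121 126 131 130 129 127 121 111 102 106 108 112 115 115]
 [117 117 121 127 131 131 129 124 123 127 122 104  88  94 105 114 118]
 [119 116 127 134 128 105  91  84  92 112 127 123  94  77  87 107 118]
 [119 123 129 131 106  71  55  60  77 103 127 132 110  74  70  93 111]
 [116 121 130 124  79  56  52  68  95 112 126 133 118  76  59  76 105]
 [113 115 128 117  70  48  59  83 107 117 127 133 119  75  55  71  98]
 [115 120 132 120  78  54  62  89 109 118 126 136 120  75  50  67  95]
 [113 118 129 125  95  68  64  84 108 115 123 132 111  65  50  72 100]
 [113 112 118 131 120  95  82  92 110 125 129 121  90  56  52  77 
[... 1144 characters left out ...]
113 110 118 134 141 135 112  98 103 122 138 139 129  98  97 110 116]
 [113 112 119 128 141 141 136 129 128 137 141 136 114  92 101 115 116]
 [114 114 117 119 130 138 142 140 143 140 138 123 106  94 107 113 116]
 [113 116 113 116 119 126 132 134 135 131 118 109 107 110 111 112 115]
 [115 114 113 111 113 115 120 117 116 113 113 109 111 112 114 110 113]
 [117 116 112 113 112 113 111 112 113 109 111 111 119 116 116 113 112]
 [116 116 117 116 116 115 114 114 113 114 112 114 116 114 113 114 114]]
[array([0.5452, 0.2776, 0.045 ]), array([0.4686, 0.1192, 0.045 ])]
((321.8808288574219, 225.65286254882812), (4.764288425445557, 34.12260437011719), 86.3086166381836) [ 0.55398001 -0.08928287  0.107     ]
```

View pics/crop0.png

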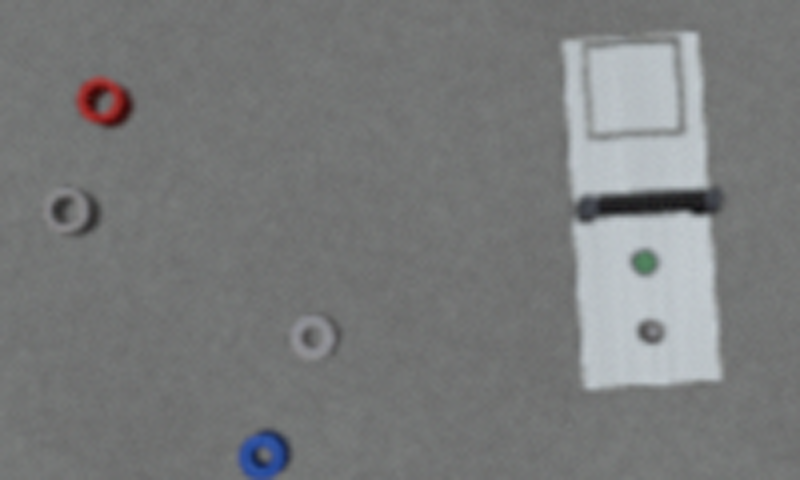

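The crop shows the left sleeve, A at (176,227), with a visibly wider bore (about 7 px) than sleeve B at (238,259) (about 5 px). The pin is on the near end of the carrier and the well on the far end. I'll check both bores from close by with the wrist camera.

```bash
cat >> h.py <<'E'
def go(p,yaw=None,pos=None,R=None):
    """print shift/turn shares to TCP p with tool y at world angle yaw(rad), pointing down"""
    s=robot.read_state(); R=Rn.from_rotvec(s["orientation"]); pos=np.array(s["tool_pos"])
    sh=R.inv().apply(np.array(p)-pos)/0.2
    yv=R.as_matrix()[:,1]
    if yaw is None: yaw=np.arctan2(yv[1],yv[0])
    y=np.array([np.cos(yaw),np.sin(yaw),0]); z=np.array([0,0,-1.]); x=np.cross(y,z)
    tr=(R.inv()*Rn.from_matrix(np.c_[x,y,z])).as_rotvec()/(np.pi/2)
    print("t",round(s["t"],2),"pos",pos.round(4),"yaw",np.degrees(np.arctan2(yv[1],yv[0])).round(2),"q",np.round(s["q"],2),"F",np.round(s["force"],1),"op",round(s["opening"],4),"gf",np.round(s["gripper_force"],1))
    print("shift",sh.round(4),"turn",tr.round(4)); return sh,tr
E
python3 - <<'E'
from h import *
c=cam("wrist"); R=Rn.from_rotvec(robot.read_state()["orientation"]).as_matrix(); print(R.round(3)); 
print("wcam in tool",(R.T@(-np.array(c["R"]).T@np.array(c["t"])-robot.read_state()["tool_pos"])).round(4), K(c), (np.array(c["R"])@R).round(2))
import pickle; t=pickle.load(open("top0.pkl","rb"))
print([onz(t,u,v,.045).round(4) for u,v in ((176,227),(237.7,259))])
for yaw in (90,-90): go([.52,.28,.22],np.radians(yaw))
E
```

```text
[[ 0.97   0.243 -0.   ]
 [ 0.243 -0.97   0.001]
 [ 0.    -0.001 -1.   ]]
wcam in tool [ 0.076   0.0006 -0.1664] 354.426415846626 [[ 0.    1.    0.  ]
 [-0.96  0.   -0.27]
 [-0.27 -0.    0.96]]
[array([0.5477, 0.2803, 0.045 ]), array([0.4686, 0.1199, 0.045 ])]
t 0.15 pos [ 0.146  -0.5815  0.2178] yaw -75.92 q [-1.41  0.13  1.49 -0.    1.52 -0.09] F [-0.7 -0.7 -0.6] op 0.0928 gf 0.0
shift [ 2.8623 -3.7231 -0.0054] turn [-1.0000e-04 -1.3000e-03 -1.8435e+00]
t 0.15 pos [ 0.146  -0.5815  0.2178] yaw -75.92 q [-1.41  0.13  1.49 -0.    1.52 -0.09] F [-0.7 -0.7 -0.6] op 0.0928 gf 0.0
shift [ 2.8623 -3.7231 -0.0054] turn [-0.0009  0.      0.1565]
```

Call:
{"method": "jog_arm", "body": {"rows": [[[0.96,-0.79,0],[0,0,0.157]],[[0.96,-0.79,0],[0,0,0.157]],[[0.96,-0.79,0],[0,0,0.157]],[[0.96,-0.79,0],[0,0,0.157]],[[0.96,-0.79,0],[0,0,0.157]]], "hand": -1, "squeeze": 25}}

```text
t: 0.65
tool_pos: [0.2945, -0.3801, 0.2183]
orientation: [-3.141, 0.002, 0.0]
force: [0.3, 1.1, 0.8]
opening: 0.093
gripper_force: 0.0
```

Call:
{"method": "jog_arm", "body": {"rows": [[[0.52,-0.7,0],[0,0,0]],[[0.52,-0.7,0],[0,0,0]],[[0.52,-0.7,0],[0,0,0]],[[0.52,-0.7,0],[0,0,0]]]}}

```text
t: 1.05
tool_pos: [0.3995, -0.2389, 0.2186]
orientation: [-3.141, -0.003, -0.001]
force: [0.3, -1.2, -0.0]
opening: 0.0931
gripper_force: 0.0
```

Call:
{"method": "jog_arm", "body": {"rows": [[[0.51,-0.7,0],[0,0,0]],[[0.51,-0.7,0],[0,0,0]],[[0.51,-0.7,0],[0,0,0]],[[0.51,-0.7,0],[0,0,0]],[[0.51,-0.7,0],[0,0,0]]]}}

```text
t: 1.55
tool_pos: [0.5011, -0.0993, 0.2182]
orientation: [-3.141, -0.005, 0.001]
force: [0.4, -0.8, 0.0]
opening: 0.0929
gripper_force: 0.0
```

Run:
```python
from h import *; import pickle
go([.53,.28,.2],np.radians(-90))
c=cam("wrist"); save(c,"w1.png"); pickle.dump(c,open("w1.pkl","wb"))
```

```text
t 1.55 pos [ 0.5011 -0.0993  0.2182] yaw -89.81 q [-0.3  -0.11  1.73  0.    1.52  1.27] F [ 0.4 -0.8  0. ] op 0.0929 gf 0.0
shift [ 0.1509 -1.896   0.0926] turn [-0.0006  0.0003  0.0021]
```

View pics/w1.png

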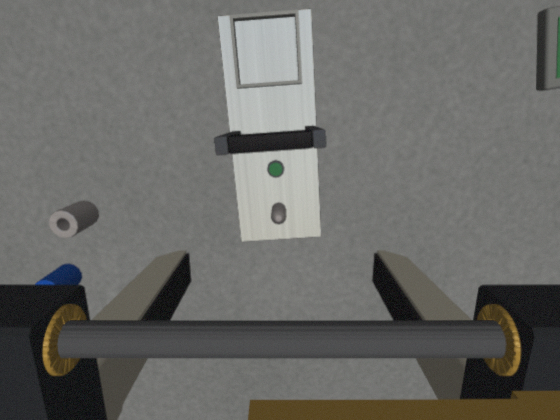

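The wrist view shows the carrier unobstructed: well at (267,50), bar at (270,141), vial at (276,169), pin at (278,212). Sleeve B is at (70,222) with a narrow bore. I'll measure the carrier from this picture.

Run:
```python
from h import *; import pickle
c=pickle.load(open("w1.pkl","rb")); im=c["frame"].astype(int)
m=(im.min(2)>125).astype(np.uint8); m[:,:205]=0; m[:,335:]=0; m[246:]=0
m=cv2.morphologyEx(m,cv2.MORPH_CLOSE,np.ones((3,3)))
ys,xs=np.nonzero(m)
# plate outline in world at z=.008 : all masked pixels -> rectangle
ct=np.vstack([k for k in cv2.findContours(m,0,1)[0] if cv2.contourArea(k)>200])[:,0]
P=np.array([onz(c,u,v,.008)[:2] for u,v in ct])
r=cv2.minAreaRect((P*1000).astype(np.float32)); print("plate",r)
# handle bar dark
d=(im.max(2)<50).astype(np.uint8); d[:,:232]=0; d[:,311:]=0; d[:122]=0; d[160:]=0
k=max(cv2.findContours(d,0,1)[0],key=cv2.contourArea); rr=cv2.minAreaRect(k); print(rr, onz(c,*rr[0],.107).round(4))
# pin: dark vs plate
a=im[196:228,262:296].min(2); n=(a<150).astype(np.uint8); k=max(cv2.findContours(n,0,1)[0],key=cv2.contourArea); x,y,w,h=cv2.boundingRect(k); print("pin box",x+262,y+196,w,h)
# vial green
g=((im[...,1]-im[...,0])>25)&(np.arange(560)[None]<335)&(np.arange(420)[:,None]<200); v,u=np.nonzero(g); print("vial",u.mean(),v.mean())
for o in ([.5552,-.0912],[.554,-.0893]):
  o=np.array(o); ya=np.array([-.9975,-.07])
  pf=o+.08*ya; print("pred pin foot/top",proj(c,[*pf,.008]),proj(c,[*pf,.044]),"well",proj(c,[*(o-.08*ya),.008]),"bar",proj(c,[*o,.107]))
for z in (.045,):
  print("B",onz(c,63.5,223,z).round(4))
```

```text
plate ((555.9188232421875, -90.368408203125), (230.44235229492188, 91.21278381347656), 4.196606159210205)
((271.0047912597656, 139.56912231445312), (20.22905731201172, 79.5445327758789), 86.02750396728516) [ 0.5578 -0.0913  0.107 ]
pin box 271 202 16 23
vial 275.1714285714286 168.89285714285714
pred pin foot/top [278.97757125 209.38877599] [278.69161198 218.75863254] well [267.84338024  52.3173333 ] bar [270.87295761 143.01895057]
pred pin foot/top [277.251576   210.43346642] [276.79785113 219.89640271] well [265.91660186  53.63269635] bar [268.42002697 144.58781962]
B [0.4703 0.1203 0.045 ]
```

Call:
{"method": "jog_arm", "body": {"rows": [[[0.1,-0.95,0.05],[0,0,0]],[[0.1,-0.95,0.05],[0,0,0]],[[0.1,-0.95,0.05],[0,0,0]],[[0.1,-0.95,0.05],[0,0,0]]]}}

```text
t: 2.0
tool_pos: [0.5198, 0.0885, 0.2085]
orientation: [3.141, -0.003, -0.0]
force: [1.0, -1.3, -0.3]
opening: 0.0932
gripper_force: 0.0
```

Call:
{"method": "jog_arm", "body": {"rows": [[[0.08,-0.95,0.05],[0,0,0]],[[0.08,-0.95,0.05],[0,0,0]],[[0.08,-0.95,0.05],[0,0,0]],[[0.08,-0.95,0.05],[0,0,0]],[[0.08,-0.95,0.05],[0,0,0]]]}}

```text
t: 2.5
tool_pos: [0.5357, 0.2808, 0.1977]
orientation: [-3.141, -0.004, 0.002]
force: [0.2, -1.0, -0.0]
opening: 0.0928
gripper_force: 0.0
```

Run:
```python
from h import *; import pickle
go([.5477,.2803,.07],np.radians(-90))
c=cam("wrist"); save(c,"w2.png"); pickle.dump(c,open("w2.pkl","wb")); print(proj(c,[.5477,.2803,.045]))
```

```text
t 2.5 pos [0.5357 0.2808 0.1977] yaw -89.87 q [0.4  0.15 1.5  0.   1.49 1.97] F [ 0.2 -1.  -0. ] op 0.0928 gf 0.0
shift [0.0608 0.003  0.6382] turn [-0.0004  0.0009  0.0014]
[281.75562915 185.94070225]
```

View pics/w2.png

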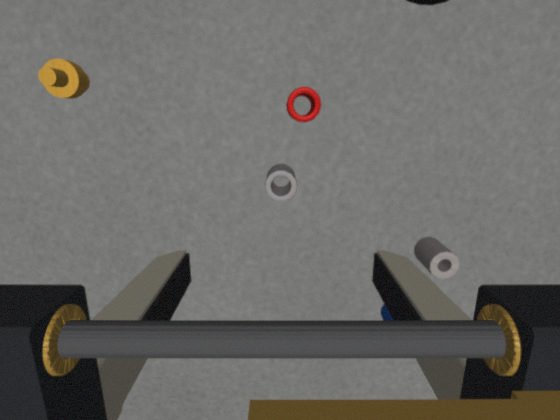

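Sleeve A at (281,186) has the wide bore and sleeve B at (445,265) the narrow one, so A goes on the pin. Descending to grasp A.

Call:
{"method": "jog_arm", "body": {"rows": [[[0.06,0,0.2],[0,0,0]],[[0.06,0,0.45],[0,0,0]],[[0.06,0,0.7],[0,0,0]],[[0.06,0,0.85],[0,0,0]],[[0.06,0,0.91],[0,0,0]]]}}

```text
t: 3.05
tool_pos: [0.5457, 0.2741, 0.0123]
orientation: [3.138, -0.005, -0.01]
force: [-0.8, -0.2, 1.1]
opening: 0.093
gripper_force: 0.0
```

Call:
{"method": "jog_arm", "body": {"rows": [[[0,0,0],[0,0,0]],[[0,0,0],[0,0,0]],[[0,0,0],[0,0,0]],[[0,0,0],[0,0,0]],[[0,0,0],[0,0,0]]], "hand": 1, "squeeze": 25}}

```text
t: 3.55
tool_pos: [0.5494, 0.2782, 0.0182]
orientation: [-3.141, 0.001, -0.004]
force: [-0.5, 0.8, -0.4]
opening: 0.0576
gripper_force: 0.0
```

Call:
{"method": "jog_arm", "body": {"rows": [[[0,0,0],[0,0,0]],[[0,0,0],[0,0,0]],[[0,0,0],[0,0,0]],[[0,0,0],[0,0,0]],[[0,0,0],[0,0,0]]]}}

```text
t: 4.05
tool_pos: [0.5484, 0.2781, 0.0167]
orientation: [-3.141, 0.001, -0.0]
force: [0.8, 2.1, 1.9]
opening: 0.0298
gripper_force: 25.0
```

Run:
```python
from h import *
go([.5477,.2803,.16],np.radians(-85.8))
```

```text
t 4.05 pos [0.5484 0.2781 0.0167] yaw -90.04 q [0.39 0.35 1.62 0.   1.17 1.96] F [0.8 2.1 1.9] op 0.0298 gf 25.0
shift [-0.0033 -0.0115 -0.7163] turn [-0.0002 -0.0001 -0.0471]
```

Call:
{"method": "jog_arm", "body": {"rows": [[[0,0,-0.2],[0,0,0]],[[0,0,-0.5],[0,0,0]],[[0,0,-0.75],[0,0,0]],[[0,0,-0.75],[0,0,0]]]}}

```text
t: 4.45
tool_pos: [0.5518, 0.2791, 0.1744]
orientation: [-3.138, 0.001, -0.016]
force: [0.0, 1.0, -0.6]
opening: 0.0297
gripper_force: 25.0
```

Call:
{"method": "jog_arm", "body": {"rows": [[[-0.05,0.2,0],[0,0,0]],[[-0.1,0.4,0],[0,0,-0.02]],[[-0.13,0.6,0],[0,0,-0.047]],[[-0.16,0.8,0],[0,0,-0.047]],[[-0.18,0.93,0],[0,0,-0.047]]]}}

```text
t: 4.95
tool_pos: [0.5109, 0.0893, 0.1653]
orientation: [3.139, 0.113, -0.003]
force: [0.7, 0.5, -1.8]
opening: 0.0301
gripper_force: 25.0
```

Call:
{"method": "jog_arm", "body": {"rows": [[[-0.05,0.23,0],[0,0,0]],[[-0.1,0.46,0],[0,0,0]],[[-0.15,0.7,0],[0,0,0]],[[-0.19,0.85,0],[0,0,0]],[[-0.24,0.92,0],[0,0,0]]]}}

```text
t: 5.45
tool_pos: [0.4767, -0.0979, 0.1655]
orientation: [3.139, 0.11, -0.002]
force: [-0.1, 0.4, -1.3]
opening: 0.0302
gripper_force: 25.0
```

Call:
{"method": "jog_arm", "body": {"rows": [[[0,0,0],[0,0,0]],[[0,0,0],[0,0,0]],[[0,0,0],[0,0,0]]]}}

```text
t: 5.75
tool_pos: [0.4778, -0.0943, 0.1662]
orientation: [-3.139, -0.116, 0.001]
force: [-0.0, 0.4, -0.8]
opening: 0.0297
gripper_force: 25.0
```

Run:
```python
from h import *; import pickle
go([.4759,-.0965,.08],np.radians(-85.8))
c=cam("wrist"); save(c,"w3.png"); pickle.dump(c,open("w3.pkl","wb")); print(proj(c,[.4759,-.0965,.008]),proj(c,[.4759,-.0965,.044]))
s=cam("scene"); save(s,"s3.png"); pickle.dump(s,open("s3.pkl","wb"));
```

```text
t 5.75 pos [ 0.4778 -0.0943  0.1662] yaw -85.78 q [-0.3  -0.15  1.86  0.    1.43  1.2 ] F [-0.   0.4 -0.8] op 0.0297 gf 25.0
shift [-0.0099  0.0104  0.4309] turn [-0.0003  0.0003  0.0003]
[283.28087209 199.54061536] [283.45704425 209.54104269]
```

View pics/w3.png

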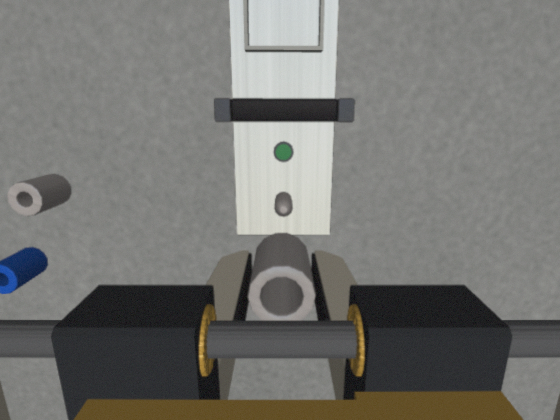

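The held sleeve's top ring is at about (283,296), and the pin at about (283,204) is where I predicted it. I'll check the sleeve's position in the grip and the pin more exactly.

Run:
```python
from h import *; import pickle
c=pickle.load(open("w3.pkl","rb")); im=c["frame"].astype(int).min(2)
n=(im[188:226,266:302]<150).astype(np.uint8); n[:3]=0;k=max(cv2.findContours(n,0,1)[0],key=cv2.contourArea); x,y,w,h=cv2.boundingRect(k); print("pin box",x+266,y+188,w,h)
f=lambda X:proj(c,X).round(1)
p=[.4759,-.0965]
print("pin pred foot edge/tip",f([p[0]+.008,p[1],.008]),f([p[0]-.003,p[1],.044]),f([p[0],p[1]+.008,.02]),f([p[0],p[1]-.008,.02]))
b=(im[255:325,245:320]>125).astype(np.uint8)
for k in cv2.findContours(b,0,1)[0]:
    if cv2.contourArea(k)>300:
        x,y,w,h=cv2.boundingRect(k); print("ring",x+245,y+255,w,h)
t=[.4778,-.0943]
print("ring pred",f([t[0],t[1]+.015,.1945]),f([t[0],t[1]-.015,.1945]),f([t[0]+.015,t[1],.1945]),f([t[0]-.015,t[1],.1945]))
print("low edge", f([t[0]+.015,t[1],.1495]))
print("mid col profile",im[225:325:3,283])
print("row 290 profile",im[292,244:324:2])
```

```text
pin box 274 192 19 25
pin pred foot edge/tip [283.9 191.2] [283.2 213. ] [274.6 202. ] [292.1 203.3]
ring 247 266 69 54
ring pred [245.8 293.4] [314.7 298. ] [282.9 263.9] [277.9 325.9]
low edge [282.7 230.1]
mid col profile [201 202 194  86  81  82  85  83  82  81  85  84  80  88 150 160 147 123
  86  87  85  88  86  89  85  87  84  84  87  86 115 154  55  49]
row 290 profile [ 26  19  78 141 146 147 147 144 107  69  77  79  78  80  87  81  86  87
  87  87  84  84  81  79  77  76  70  66  65  93 141 145 147 150 149 109
  35  16  21  30]
```

Call:
{"method": "jog_arm", "body": {"rows": [[[-0.01,0.0075,0.15],[0,0,0]],[[-0.01,0.0075,0.35],[0,0,0]],[[-0.01,0.0075,0.48],[0,0,0]],[[-0.01,0.0075,0.49],[0,0,0]],[[-0.01,0.0075,0.49],[0,0,0]]]}}

```text
t: 6.35
tool_pos: [0.4757, -0.0962, 0.0686]
orientation: [-3.139, -0.116, 0.002]
force: [0.2, -0.2, -1.4]
opening: 0.0302
gripper_force: 25.0
```

Call:
{"method": "jog_arm", "body": {"rows": [[[0,0,0],[0,0,0]],[[0,0,0],[0,0,0]],[[0,0,0],[0,0,0]]]}}

```text
t: 6.65
tool_pos: [0.477, -0.0971, 0.0702]
orientation: [3.139, 0.115, 0.004]
force: [0.2, -0.5, -1.4]
opening: 0.0299
gripper_force: 25.0
```

Run:
```python
from h import *; import pickle
go([.4759,-.0960,.0247],np.radians(-85.8))
c=cam("wrist"); save(c,"w4.png"); pickle.dump(c,open("w4.pkl","wb"))
```

```text
t 6.65 pos [ 0.477  -0.0971  0.0702] yaw -85.81 q [-0.31 -0.05  1.96  0.    1.24  1.19] F [ 0.2 -0.5 -1.4] op 0.0299 gf 25.0
shift [-0.0057 -0.0061  0.2274] turn [ 0.0006 -0.0016 -0.0001]
```

View pics/w4.png

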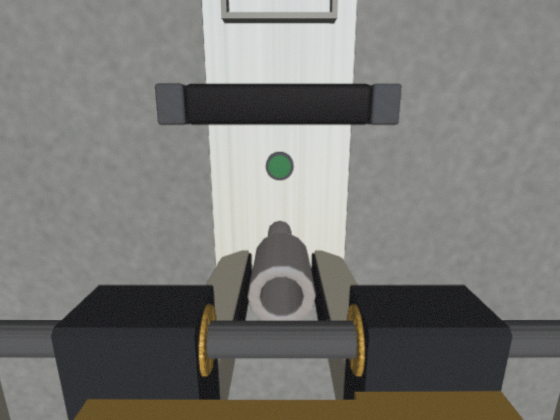

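The sleeve hangs just above the pin, whose visible part is at (280,230). I'll check their lateral alignment before lowering.

Run:
```python
from h import *; import pickle
c=pickle.load(open("w4.pkl","rb")); im=c["frame"].astype(int).min(2)
for r in (224,228,231): 
    u=np.nonzero(im[r,255:305]<150)[0]+255; print(r,u.min(),u.max(),(u.min()+u.max())/2)
for r in (241,244,248): print(r,list(im[r,246:316:2]))
b=(im[255:325,245:320]>125).astype(np.uint8)
k=max(cv2.findContours(b,0,1)[0],key=cv2.contourArea); x,y,w,h=cv2.boundingRect(k); print("ring",x+245,y+255,w,h)
col=im[205:300,280]; print(list(col[::2]))
f=lambda X:proj(c,X).round(1)
p=[.4759,-.0965]; print("pin",f([p[0]+.008,p[1],.008]),f([p[0],p[1],.03]),"vial/nadir",f([p[0],p[1],.0]))
s=robot.read_state()["tool_pos"]; print(s,f([s[0]+.015,s[1],.0535]),f([s[0],s[1],.0535]),f([s[0]+.015,s[1],.0985]))
```

```text
224 272 287 279.5
228 269 289 279.0
231 268 290 279.0
241 [np.int64(205), np.int64(206), np.int64(210), np.int64(208), np.int64(206), np.int64(201), np.int64(206), np.int64(191), np.int64(103), np.int64(81), np.int64(80), np.int64(85), np.int64(84), np.int64(85), np.int64(85), np.int64(88), np.int64(89), np.int64(84), np.int64(86), np.int64(88), np.int64(85), np.int64(88), np.int64(87), np.int64(87), np.int64(87), np.int64(85), np.int64(86), np.int64(103), np.int64(184), np.int64(204), np.int64(210), np.int64(212), np.int64(206), np.int64(209), np.int64(209)]
244 [np.int64(205), np.int64(204), np.int64(208), np.int64(207), np.int64(208), np.int64(205), np.int64(181), np.int64(88), np.int64(80), np.int64(79), np.int64(84), np.int64(83), np.int64(86), np.int64(84), np.int64(83), np.int64(89), np.int64(89), np.int64(84), np.int64(87), np.int64(86), np.int64(85), np.int64(86), np.int64(89), np.int64(90), np.int64(86), np.int64(88), np.int64(85), np.int64(85), np.int64(82), np.int64(152), np.int64(208), np.int64(209), np.int64(206), np.int64(207), np.int64(206)]
248 [np.int64(201), np.int
[... 624 characters left out ...]
nt64(107), np.int64(91), np.int64(94), np.int64(96), np.int64(95), np.int64(98), np.int64(91), np.int64(87), np.int64(89), np.int64(86), np.int64(84), np.int64(86), np.int64(87), np.int64(89), np.int64(88), np.int64(87), np.int64(91), np.int64(88), np.int64(90), np.int64(88), np.int64(87), np.int64(88), np.int64(105), np.int64(161), np.int64(167), np.int64(165), np.int64(155), np.int64(151), np.int64(105), np.int64(89), np.int64(91), np.int64(88), np.int64(88), np.int64(89), np.int64(91), np.int64(88), np.int64(88), np.int64(89), np.int64(89), np.int64(89)]
pin [280.5 220.3] [279.5 242.8] vial/nadir [279.7 227.9]
[ 0.47676631 -0.09711106  0.06988908] [282.5 230.6] [280.5 256.2] [282.9 264.3]
```

Call:
{"method": "jog_arm", "body": {"rows": [[[-0.003,-0.006,0.02],[0,0,0]],[[-0.003,-0.006,0.04],[0,0,0]],[[-0.003,-0.006,0.06],[0,0,0]],[[-0.003,-0.006,0.08],[0,0,0]],[[-0.003,-0.006,0.1],[0,0,0]]]}}

```text
t: 7.2
tool_pos: [0.4753, -0.0957, 0.0483]
orientation: [3.139, 0.115, 0.0]
force: [0.4, -0.5, -1.0]
opening: 0.0301
gripper_force: 25.0
```

Call:
{"method": "jog_arm", "body": {"rows": [[[0,0,0.01],[0,0,0]],[[0,0,0.02],[0,0,0]],[[0,0,0.03],[0,0,0]]]}}

```text
t: 7.5
tool_pos: [0.4753, -0.0957, 0.0426]
orientation: [3.139, 0.115, 0.0]
force: [1.5, -1.0, -0.9]
opening: 0.0303
gripper_force: 25.0
```

The sleeve is already 18 mm down over the pin with no contact force, so I'm continuing to lower it.

Call:
{"method": "jog_arm", "body": {"rows": [[[0,0,0.02],[0,0,0]],[[0,0,0.04],[0,0,0]],[[0,0,0.055],[0,0,0]],[[0,0,0.07],[0,0,0]],[[0,0,0.08],[0,0,0]]]}}

```text
t: 8.0
tool_pos: [0.4754, -0.0957, 0.0265]
orientation: [3.139, 0.115, 0.001]
force: [1.7, -0.2, -0.7]
opening: 0.03
gripper_force: 25.0
```

Call:
{"method": "jog_arm", "body": {"rows": [[[0,0,0.003],[0,0,0]],[[0,0,0.006],[0,0,0]],[[0,0,0.006],[0,0,0]]]}}

```text
t: 8.3
tool_pos: [0.4753, -0.0957, 0.0255]
orientation: [3.139, 0.115, 0.0]
force: [2.4, -0.2, -1.0]
opening: 0.0301
gripper_force: 25.0
```

Call:
{"method": "jog_arm", "body": {"rows": [[[0,0,0],[0,0,0]],[[0,0,0],[0,0,0]],[[0,0,0],[0,0,0]],[[0,0,0],[0,0,0]],[[0,0,0],[0,0,0]]], "hand": -1}}

```text
t: 8.8
tool_pos: [0.475, -0.0956, 0.0254]
orientation: [-3.139, -0.115, 0.0]
force: [0.2, -0.2, -0.6]
opening: 0.0654
gripper_force: 0.0
```

Call:
{"method": "jog_arm", "body": {"rows": [[[0,0,0],[0,0,0]],[[0,0,-0.1],[0,0,0]],[[0,0,-0.3],[0,0,0]],[[0,0,-0.5],[0,0,0]],[[0,0,-0.7],[0,0,0]]]}}

```text
t: 9.3
tool_pos: [0.4747, -0.0955, 0.1668]
orientation: [-3.139, -0.115, 0.001]
force: [1.3, -0.4, -0.4]
opening: 0.0929
gripper_force: 0.0
```

Call:
{"method": "jog_arm", "body": {"rows": [[[0,-0.2,-0.05],[0,0,0]],[[0,-0.45,-0.05],[0,0,0]],[[0,-0.7,-0.05],[0,0,0]],[[0,-0.7,-0.05],[0,0,0]],[[0,-0.7,-0.05],[0,0,0]]]}}

```text
t: 9.8
tool_pos: [0.4648, 0.045, 0.1755]
orientation: [3.139, 0.12, 0.0]
force: [1.1, -0.7, 0.9]
opening: 0.0932
gripper_force: 0.0
```

Run:
```python
from h import *; import pickle
go([.4698,.1202,.1],np.radians(-85.8))
c=cam("wrist"); save(c,"w5.png"); pickle.dump(c,open("w5.pkl","wb")); print(proj(c,[.4703,.1203,.045]))
```

```text
t 9.8 pos [0.4648 0.045  0.1755] yaw -85.62 q [-0.01 -0.21  1.9  -0.    1.45  1.48] F [ 1.1 -0.7  0.9] op 0.0932 gf 0.0
shift [ 0.0538 -0.373   0.3772] turn [ 0.0002 -0.      0.002 ]
[193.81455889 192.12122646]
```

View pics/w5.png

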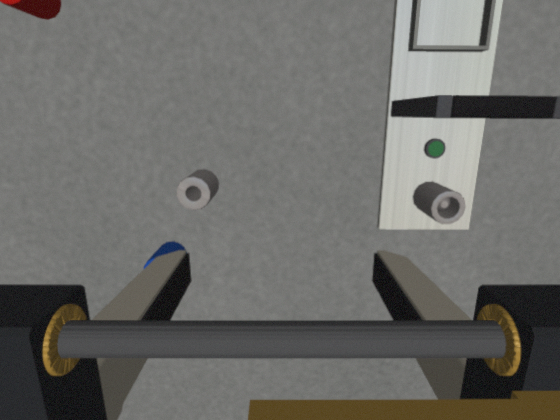

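Sleeve A is seated, with its top at (447,207) on the plate and the pin visible inside. Sleeve B is at (194,192), as predicted, so I'm going to grasp it, higher up to clear the well rim.

Call:
{"method": "jog_arm", "body": {"rows": [[[0.02,-0.15,0],[0,0,0]],[[0.055,-0.35,0.1],[0,0,0]],[[0.055,-0.373,0.3],[0,0,0]],[[0.055,-0.373,0.45],[0,0,0]],[[0.055,-0.373,0.45],[0,0,0]]]}}

```text
t: 10.35
tool_pos: [0.467, 0.1173, 0.0806]
orientation: [3.138, 0.112, -0.014]
force: [-1.3, -0.2, -1.2]
opening: 0.0931
gripper_force: 0.0
```

Call:
{"method": "jog_arm", "body": {"rows": [[[0,0,0.15],[0,0,0]],[[0,0,0.27],[0,0,0]],[[0,0,0.315],[0,0,0]],[[0,0,0.315],[0,0,0]],[[0,0,0.315],[0,0,0]]]}}

```text
t: 10.85
tool_pos: [0.4718, 0.1187, 0.0241]
orientation: [-3.139, -0.113, -0.003]
force: [-0.3, -0.2, 1.0]
opening: 0.0932
gripper_force: 0.0
```

Run:
```python
from h import *
go([.4700,.1202,.022],np.radians(-85.8))
```

```text
t 10.85 pos [0.4718 0.1187 0.0241] yaw -85.87 q [ 0.14  0.01  1.98 -0.    1.14  1.64] F [-0.3 -0.2  1. ] op 0.0932 gf 0.0
shift [-0.0083 -0.0079  0.0104] turn [-0.     -0.0011 -0.0008]
```

Call:
{"method": "jog_arm", "body": {"rows": [[[-0.006,-0.006,0.01],[0,0,0]],[[-0.006,-0.006,0.01],[0,0,0]],[[-0.006,-0.006,0.01],[0,0,0]],[[-0.006,-0.006,0.01],[0,0,0]],[[-0.006,-0.006,0.01],[0,0,0]]], "hand": 1, "squeeze": 25}}

```text
t: 11.35
tool_pos: [0.4693, 0.1203, 0.0206]
orientation: [-3.139, -0.115, -0.0]
force: [-0.1, 0.9, 0.3]
opening: 0.0578
gripper_force: 0.0
```

Call:
{"method": "jog_arm", "body": {"rows": [[[0,0,0],[0,0,0]],[[0,0,0],[0,0,0]],[[0,0,0],[0,0,0]],[[0,0,0],[0,0,0]],[[0,0,0],[0,0,0]]]}}

```text
t: 11.85
tool_pos: [0.4691, 0.1203, 0.0204]
orientation: [-3.139, -0.115, 0.0]
force: [0.1, 0.4, 1.5]
opening: 0.0296
gripper_force: 25.0
```

Call:
{"method": "jog_arm", "body": {"rows": [[[0,0,-0.15],[0,0,0]],[[0,0,-0.35],[0,0,0]],[[0,0,-0.6],[0,0,0]],[[0,0,-0.75],[0,0,0]],[[0,0,-0.75],[0,0,0]]]}}

```text
t: 12.35
tool_pos: [0.4725, 0.1208, 0.1761]
orientation: [-3.138, -0.115, -0.015]
force: [0.7, 0.6, -2.2]
opening: 0.0295
gripper_force: 25.0
```

Run:
```python
from h import *
go([.6350,-.0843,.17],np.radians(-85.8))
```

```text
t 12.35 pos [0.4725 0.1208 0.1761] yaw -85.81 q [ 0.15 -0.16  1.86  0.    1.44  1.64] F [ 0.7  0.6 -2.2] op 0.0295 gf 25.0
shift [0.7352 1.0819 0.0369] turn [-0.0004 -0.0059 -0.0002]
```

Call:
{"method": "jog_arm", "body": {"rows": [[[0.13,0.2,0],[0,0,0]],[[0.28,0.4,0],[0,0,0]],[[0.44,0.62,0],[0,0,0]],[[0.58,0.82,0],[0,0,0]],[[0.68,0.97,0],[0,0,0]]]}}

```text
t: 12.85
tool_pos: [0.6194, -0.0656, 0.1681]
orientation: [-3.139, -0.113, 0.004]
force: [1.1, 0.4, -1.4]
opening: 0.0294
gripper_force: 25.0
```

Call:
{"method": "jog_arm", "body": {"rows": [[[0.055,0.1,0],[0,0,0]],[[0.055,0.1,0],[0,0,0]],[[0.055,0.1,0],[0,0,0]],[[0.055,0.1,0],[0,0,0]]]}}

```text
t: 13.25
tool_pos: [0.6305, -0.0814, 0.1693]
orientation: [-3.139, -0.116, 0.003]
force: [-0.3, 0.9, -1.9]
opening: 0.0296
gripper_force: 25.0
```

Run:
```python
from h import *
go([.6350,-.0843,.0285],np.radians(-85.8))
```

```text
t 13.25 pos [ 0.6305 -0.0814  0.1693] yaw -85.78 q [-0.21  0.25  1.44  0.    1.45  1.29] F [-0.3  0.9 -1.9] op 0.0296 gf 25.0
shift [0.0227 0.0167 0.7041] turn [-0.0005  0.0011  0.0002]
```

Call:
{"method": "jog_arm", "body": {"rows": [[[0.01,0.01,0.1],[0,0,0]],[[0.022,0.016,0.3],[0,0,0]],[[0.022,0.016,0.5],[0,0,0]],[[0.022,0.016,0.6],[0,0,0]],[[0.022,0.016,0.63],[0,0,0]]]}}

```text
t: 13.75
tool_pos: [0.6329, -0.0834, 0.0407]
orientation: [-3.138, -0.117, 0.009]
force: [-0.5, 0.6, -1.9]
opening: 0.0294
gripper_force: 25.0
```

Call:
{"method": "jog_arm", "body": {"rows": [[[0,0,0],[0,0,0]],[[0,0,0],[0,0,0]],[[0,0,0.02],[0,0,0]],[[0,0,0.04],[0,0,0]],[[0,0,0.05],[0,0,0]]]}}

```text
t: 14.25
tool_pos: [0.6363, -0.0854, 0.0347]
orientation: [3.139, 0.115, 0.001]
force: [-0.3, -0.2, -1.1]
opening: 0.0296
gripper_force: 25.0
```

Call:
{"method": "jog_arm", "body": {"rows": [[[0,0,0.01],[0,0,0]],[[0,0,0.015],[0,0,0]],[[0,0,0.015],[0,0,0]]]}}

```text
t: 14.55
tool_pos: [0.6359, -0.0853, 0.0312]
orientation: [-3.139, -0.115, 0.001]
force: [0.2, -0.2, -2.2]
opening: 0.0295
gripper_force: 25.0
```

Call:
{"method": "jog_arm", "body": {"rows": [[[0,0,0.004],[0,0,0]],[[0,0,0.008],[0,0,0]],[[0,0,0.012],[0,0,0]],[[0,0,0.012],[0,0,0]]]}}

```text
t: 14.95
tool_pos: [0.636, -0.0853, 0.0289]
orientation: [-3.139, -0.115, 0.0]
force: [-0.4, -0.4, -1.9]
opening: 0.0298
gripper_force: 25.0
```

Call:
{"method": "jog_arm", "body": {"rows": [[[0,0,0.003],[0,0,0]],[[0,0,0.005],[0,0,0]],[[0,0,0.005],[0,0,0]]]}}

```text
t: 15.25
tool_pos: [0.6362, -0.0853, 0.0285]
orientation: [3.139, 0.115, 0.001]
force: [-2.2, 1.0, 2.6]
opening: 0.0293
gripper_force: 25.0
```

Call:
{"method": "jog_arm", "body": {"rows": [[[0,0,0],[0,0,0]],[[0,0,0],[0,0,0]],[[0,0,0],[0,0,0]],[[0,0,0],[0,0,0]],[[0,0,0],[0,0,0]]], "hand": -1}}

```text
t: 15.75
tool_pos: [0.6361, -0.0853, 0.028]
orientation: [3.139, 0.115, 0.0]
force: [-0.6, -0.4, -0.2]
opening: 0.0651
gripper_force: 0.0
```

Call:
{"method": "jog_arm", "body": {"rows": [[[0,0,0],[0,0,0]],[[0,0,-0.1],[0,0,0]],[[0,0,-0.3],[0,0,0]],[[0,0,-0.5],[0,0,0]],[[0,0,-0.7],[0,0,0]]]}}

```text
t: 16.25
tool_pos: [0.6357, -0.0853, 0.1693]
orientation: [-3.139, -0.115, 0.001]
force: [0.6, -0.9, 0.5]
opening: 0.0928
gripper_force: 0.0
```

Call:
{"method": "jog_arm", "body": {"rows": [[[-0.25,0,-0.2],[0,0,0]],[[-0.5,0,-0.2],[0,0,0]],[[-0.6,0,-0.2],[0,0,0]],[[-0.6,0,-0.2],[0,0,0]],[[-0.6,0,-0.2],[0,0,0]]]}}

```text
t: 16.75
tool_pos: [0.5164, -0.0942, 0.2086]
orientation: [3.139, 0.114, 0.002]
force: [0.7, -0.1, 0.3]
opening: 0.0931
gripper_force: 0.0
```

Run:
```python
from h import *; import pickle
for y in (4.2,184.2): go([.5555,-.0902,.16],np.radians(y))
c=cam("wrist"); save(c,"w6.png"); pickle.dump(c,open("w6.pkl","wb"))
```

```text
t 16.75 pos [ 0.5164 -0.0942  0.2086] yaw -85.85 q [-0.28 -0.07  1.71  0.    1.5   1.22] F [ 0.7 -0.1  0.3] op 0.0931 gf 0.0
shift [ 0.196  -0.0058  0.2432] turn [ 9.0000e-04 -5.0000e-04 -1.0005e+00]
t 16.75 pos [ 0.5164 -0.0942  0.2086] yaw -85.85 q [-0.28 -0.07  1.71  0.    1.5   1.22] F [ 0.7 -0.1  0.3] op 0.0931 gf 0.0
shift [ 0.196  -0.0058  0.2432] turn [-5.000e-04 -9.000e-04  9.995e-01]
```

View pics/w6.png

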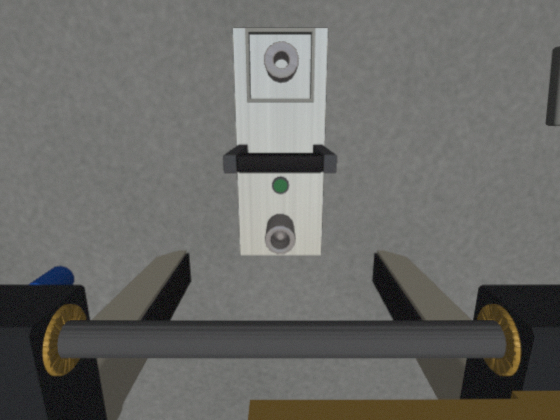

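Both sleeves stand in place, A on the pin (280,235) and B in the well (281,60); the bar is at (280,162). I'll re-measure the carrier before gripping the bar.

Run:
```python
from h import *; import pickle
c=pickle.load(open("w6.pkl","rb")); im=c["frame"].astype(int)
m=(im.min(2)>150).astype(np.uint8); m[:,:215]=0; m[:,345:]=0; m[262:]=0
ct=np.vstack([k for k in cv2.findContours(m,0,1)[0] if cv2.contourArea(k)>200])[:,0]
P=np.array([onz(c,u,v,.008)[:2] for u,v in ct]); print(cv2.minAreaRect((P*1000).astype(np.float32)))
print("bar col profile",im[140:185,280].max(1))
o=np.array([.5555,-.0902]); print("pred bar top far/near, bottom near",[proj(c,[o[0]+d,o[1],z]).round(1) for d,z in ((.007,.107),(-.007,.107),(-.007,.089),(.007,.089))])
for y in (4.2,): go([.5555,-.0902,.16],np.radians(y))
```

```text
((556.2615356445312, -90.3488998413086), (228.1705322265625, 89.46544647216797), 4.16229248046875)
bar col profile [185 185 184 185 185 185 184 185 186 184 185 182 148  58  27  23  35  39
  35  38  34  36  40  35  35  33  36  28  35  29  36  37  82 145 180 170
 127  72  78  97 105 106 109 108 107]
pred bar top far/near, bottom near [array([280. , 154.9]), array([278.7, 173.4]), array([278.8, 169.8]), array([280.1, 152.4])]
t 16.8 pos [ 0.517  -0.0941  0.2084] yaw -85.83 q [-0.28 -0.07  1.71  0.    1.5   1.22] F [ 0.4 -0.1  0.1] op 0.093 gf 0.0
shift [ 0.1933 -0.0057  0.2423] turn [ 8.0000e-04 -5.0000e-04 -1.0003e+00]
```

Call:
{"method": "jog_arm", "body": {"rows": [[[0.1,-0.004,0],[0,0,-0.09]],[[0.195,-0.006,0],[0,0,-0.18]],[[0.195,-0.006,0],[0,0,-0.27]],[[0.195,-0.006,0],[0,0,-0.36]],[[0.195,-0.006,0],[0,0,-0.45]]]}}

```text
t: 17.3
tool_pos: [0.5564, -0.0898, 0.2073]
orientation: [-2.901, -1.203, 0.001]
force: [-0.3, -0.0, 0.6]
opening: 0.0932
gripper_force: 0.0
```

Call:
{"method": "jog_arm", "body": {"rows": [[[0,0,0],[0,0,-0.09]],[[0,0,0],[0,0,-0.18]],[[0,0,0],[0,0,-0.27]],[[0,0,0],[0,0,-0.36]],[[0,0,0],[0,0,-0.45]]]}}

```text
t: 17.8
tool_pos: [0.5563, -0.0898, 0.2075]
orientation: [-2.306, -2.133, 0.0]
force: [-0.1, -0.5, 0.3]
opening: 0.0927
gripper_force: 0.0
```

Call:
{"method": "jog_arm", "body": {"rows": [[[0,0,0],[0,0,-0.09]],[[0,0,0],[0,0,-0.1]],[[0,0,0],[0,0,-0.1]],[[0,0,0],[0,0,-0.1]]]}}

```text
t: 18.2
tool_pos: [0.5555, -0.0899, 0.2078]
orientation: [-2.142, -2.298, 0.0]
force: [-0.5, 0.1, -0.6]
opening: 0.093
gripper_force: 0.0
```

Run:
```python
from h import *
go([.5556,-.0902,.079],np.radians(4.2))
```

```text
t 18.2 pos [ 0.5555 -0.0899  0.2078] yaw 4.01 q [-0.25  0.04  1.61  0.    1.5  -0.32] F [-0.5  0.1 -0.6] op 0.093 gf 0.0
shift [-1.400e-03  5.000e-04  6.439e-01] turn [-0.0002 -0.0001 -0.0021]
```

Call:
{"method": "jog_arm", "body": {"rows": [[[0,0,0.12],[0,0,-0.002]],[[0,0,0.3],[0,0,-0.002]],[[0,0,0.48],[0,0,-0.002]],[[0,0,0.6],[0,0,-0.002]],[[0,0,0.64],[0,0,-0.002]]]}}

```text
t: 18.7
tool_pos: [0.553, -0.0894, 0.0766]
orientation: [-2.135, -2.299, 0.004]
force: [-0.4, -0.6, 0.0]
opening: 0.093
gripper_force: 0.0
```

Call:
{"method": "jog_arm", "body": {"rows": [[[0,0,0],[0,0,0]],[[0,0,0],[0,0,0]],[[0,0,0],[0,0,0]],[[0,0,0],[0,0,0]]]}}

```text
t: 19.1
tool_pos: [0.5563, -0.0903, 0.0818]
orientation: [2.134, 2.302, 0.002]
force: [0.5, 0.8, 0.4]
opening: 0.093
gripper_force: 0.0
```

Run:
```python
from h import *
go([.5556,-.0902,.079],np.radians(4.2))
```

```text
t 19.1 pos [ 0.5563 -0.0903  0.0818] yaw 4.35 q [-0.25  0.14  1.74  0.    1.26 -0.33] F [0.5 0.8 0.4] op 0.093 gf 0.0
shift [ 0.001  -0.0037  0.0138] turn [0.0017 0.0006 0.0016]
```

Call:
{"method": "jog_arm", "body": {"rows": [[[0,-0.002,0.008],[0,0,0]],[[0,-0.002,0.008],[0,0,0]],[[0,-0.002,0.008],[0,0,0]],[[0,-0.002,0.008],[0,0,0]],[[0,-0.002,0.008],[0,0,0]]], "hand": 1, "squeeze": 45}}

```text
t: 19.6
tool_pos: [0.5547, -0.09, 0.0784]
orientation: [-2.135, -2.304, 0.0]
force: [0.5, -0.1, -0.7]
opening: 0.0577
gripper_force: 0.0
```

Call:
{"method": "jog_arm", "body": {"rows": [[[0,0,0],[0,0,0]],[[0,0,0],[0,0,0]],[[0,0,0],[0,0,0]],[[0,0,0],[0,0,0]],[[0,0,0],[0,0,0]]]}}

```text
t: 20.1
tool_pos: [0.5548, -0.0901, 0.0784]
orientation: [-2.135, -2.304, 0.0]
force: [0.1, -0.1, -0.7]
opening: 0.0179
gripper_force: 0.0
```

Call:
{"method": "jog_arm", "body": {"rows": [[[0,0,0],[0,0,0]],[[0,0,0],[0,0,0]],[[0,0,0],[0,0,0]],[[0,0,0],[0,0,0]],[[0,0,0],[0,0,0]]]}}

```text
t: 20.6
tool_pos: [0.5548, -0.09, 0.0784]
orientation: [2.135, 2.304, 0.0]
force: [1.3, 0.0, -1.3]
opening: 0.0136
gripper_force: 45.0
```

Run:
```python
from h import *
go([.5556,-.0902,.199],np.radians(4.2)); print(robot.read_state()["wrist_torque"])
```

```text
t 20.6 pos [ 0.5548 -0.09    0.0784] yaw 4.36 q [-0.25  0.14  1.74  0.    1.26 -0.33] F [ 1.3  0.  -1.3] op 0.0136 gf 45.0
shift [-0.0011  0.0039 -0.6028] turn [0.0001 0.     0.0018]
[-0.06382473 -0.23476965 -0.03564825]
```

Gripped at 45 N; lifting gently by 120 mm.

Call:
{"method": "jog_arm", "body": {"rows": [[[0,0,-0.01],[0,0,0]],[[0,0,-0.03],[0,0,0]],[[0,0,-0.06],[0,0,0]],[[0,0,-0.09],[0,0,0]],[[0,0,-0.12],[0,0,0]]]}}

```text
t: 21.1
tool_pos: [0.5548, -0.09, 0.103]
orientation: [2.135, 2.304, -0.0]
force: [-0.1, 0.4, -8.6]
opening: 0.0137
gripper_force: 45.0
```

Call:
{"method": "jog_arm", "body": {"rows": [[[0,0,-0.04],[0,0,0]],[[0,0,-0.08],[0,0,0]],[[0,0,-0.12],[0,0,0]],[[0,0,-0.16],[0,0,0]],[[0,0,-0.2],[0,0,0]]]}}

```text
t: 21.6
tool_pos: [0.5548, -0.0901, 0.1433]
orientation: [2.135, 2.304, 0.0]
force: [0.8, 0.0, -7.8]
opening: 0.0137
gripper_force: 45.0
```

Call:
{"method": "jog_arm", "body": {"rows": [[[0,0,-0.04],[0,0,0]],[[0,0,-0.08],[0,0,0]],[[0,0,-0.12],[0,0,0]],[[0,0,-0.16],[0,0,0]],[[0,0,-0.19],[0,0,0]]]}}

```text
t: 22.1
tool_pos: [0.555, -0.0901, 0.1813]
orientation: [2.135, 2.304, 0.0]
force: [0.2, -0.1, -9.1]
opening: 0.0136
gripper_force: 45.0
```

Call:
{"method": "jog_arm", "body": {"rows": [[[0,0,-0.03],[0,0,0]],[[0,0,-0.05],[0,0,0]],[[0,0,-0.07],[0,0,0]],[[0,0,-0.08],[0,0,0]],[[0,0,-0.09],[0,0,0]]]}}

```text
t: 22.6
tool_pos: [0.5547, -0.09, 0.1984]
orientation: [-2.135, -2.304, 0.0]
force: [-0.0, -0.1, -7.9]
opening: 0.0138
gripper_force: 45.0
```

Call:
{"method": "jog_arm", "body": {"rows": [[[0,0,0],[0,0,0]],[[0,0,0],[0,0,0]],[[0,0,0],[0,0,0]],[[0,0,0],[0,0,0]],[[0,0,0],[0,0,0]]]}}

```text
t: 23.1
tool_pos: [0.5547, -0.09, 0.1983]
orientation: [-2.135, -2.304, 0.0]
force: [0.6, 0.3, -8.4]
opening: 0.0136
gripper_force: 45.0
```

Run:
```python
from h import *; import pickle
go([.5556,-.0902,.199],np.radians(4.2)); s=robot.read_state(); print(s["wrist_torque"],np.abs(s["dq"]).max())
c=cam("scene"); pickle.dump(c,open("s7.pkl","wb")); im=c["frame"]
u,v=proj(c,[.5556,-.0902,.15]).astype(int); print(u,v)
cr=im[max(v-110,0):v+90,u-110:u+110]; cv2.imwrite("pics/s7.png",cv2.cvtColor(cv2.resize(cr,None,fx=3,fy=3,interpolation=cv2.INTER_CUBIC),cv2.COLOR_RGB2BGR))
```

```text
t 23.1 pos [ 0.5547 -0.09    0.1983] yaw 4.36 q [-0.25  0.04  1.62  0.    1.48 -0.33] F [ 0.6  0.3 -8.4] op 0.0136 gf 45.0
shift [-0.0012  0.0045 -0.0036] turn [-0.0002 -0.0001  0.0018]
[-0.04625223 -0.13259877  0.00833832] 0.001478594654254715
261 174
```

View pics/s7.png

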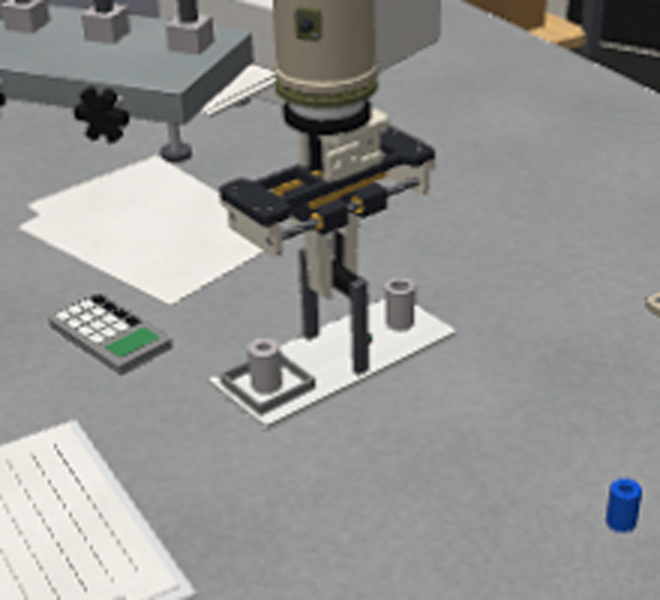

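The carrier hangs with both sleeves seated, and its plate corners are at crop positions (210,380), (270,425) and (455,330). I'll check level and height from those corners.

Run:
```python
from h import *; import pickle
c=pickle.load(open("s7.pkl","rb")); a=np.radians(4.25); y=-np.array([np.cos(a),np.sin(a)]); x=np.array([y[1],-y[0]]); o=np.array([.5556,-.0902])
for sx,sy in ((-1,-1),(1,-1),(1,1)):
    q=o+sx*.045*x+sy*.115*y
    for z in (.128,): print(sx,sy,((proj(c,[*q,z])-[151,64])*3).round(0), "px per 10mm z:",((proj(c,[*q,z+.01])-proj(c,[*q,z]))*3).round(1))
```

```text
-1 -1 [206. 377.] px per 10mm z: [-1.  -8.7]
1 -1 [262. 422.] px per 10mm z: [-0.7 -8.8]
1 1 [453. 328.] px per 10mm z: [ 0.3 -8.5]
```

All three corners are about 2–3 px low by the same amount, so the carrier is level and about 12 cm up. Handing in.

```bash
python3 -c "
from plant import robot
print(robot.close_job())"
```

```text
the job is handed in; nothing more can be done
None
```

The job is handed in: the wide-bored sleeve is seated on the gauge pin, the narrow one stands in the reject well, and the arm holds the carrier by its bar, level and still about 12 cm above the bench (about 23 s of the 72 s used).

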